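Sort the grooming things into their trays

ROBOT

A 6-joint arm with a two-finger parallel gripper is mounted at the origin on the work surface. World frame = base frame: x ahead of the robot, y to its left, z up, the work surface at z = 0. Lengths are in m, angles in rad, forces in N, time in s.
With the tool pointing down it reaches from about 0.35 to 0.775 m from the base axis. Payload 5.5 kg.
Tool frame: the origin (TCP) lies midway between the tips of the shut fingers; the grasp point (between the pads) lies hold_point_z behind it (hold_point_z is the distance from the TCP to the grasp point, in m); z points along the fingers, y is the direction in which the jaws open and shut (so a half turn about z gives the same grasp; the last joint's range is limited). The gripper opens to 85 mm and grips with 20 to 120 N. Pads are 22 mm wide; open, the fingers measure 114 mm over their backs; the gripper's body (76 mm by 85 mm) begins 54 mm behind the grasp point. The pads swing forward as they close: fully open they stand 13 mm farther back than shut.
Start: joints at [1.14, 0.313, 0.046, 1.304, 0, 1.431], TCP at [0.165, 0.551, 0.231] pointing down, gripper open.
Joint ranges: [-2.76, 2.76], [-0.86, 1.69], [-1.03, 1.26], [-2.2, 2.34], [-1.47, 1.5], [-3.14, 3.14]. Speed limits (rad/s): [2.57, 2.57, 3.14, 3.14, 3.14, 3.14].

INTERFACE

Orientations are given as a unit quaternion [w, x, y, z].
In Python, from workcell import * gives the robot as it stands. The module is installed in compiled form; this text tells all that it offers.
- The arm moves only by the tool jog_arm, never from a script. Its argument "plan" is a list of rows, each a list of 6 numbers: the shift along the world's x, y, z in m, then the turn, a rotation vector about the world's x, y, z in degrees. A call has exactly 10 rows; each row shifts and turns the commanded pose from where the row before left it; what a row does not reach is not made up. A row lasts 1/10 s, in which the tool goes at most 50 mm and 8.59 degrees, less where a joint would pass 70% of its speed; a pose out of reach is approached as far as the arm can. A call with a gripper value outside its range is refused whole. "hand" is the opening, from 0 (shut) to 1 (fully open), set as the call begins (left out, the last holds). The fingers move at their own pace and stop on an object; "force" is the grip in N (left out, the last holds). Time passes only in rows, so rows that do not move let the fingers close, or fill a call up. It gives the time, the measured TCP pose, the force and the opening at its end, in the units of the state.
- get_state(): the state, without advancing time (a new reading comes with each control period).
- read_camera(name): name is "scene" or "top" or "wrist"; returns the picture (420x560x3 uint8, red, green, blue); there is no depth.
- calibration(name): a dict with "K" (3x3 intrinsics, pixels), "world_to_cam" (4x4, takes a point from world to camera coordinates). Camera axes: x right, y down, z forward; pixel columns grow to the right and rows downward; lengths in m; the calibration is good to about 2 mm. A picture is of the moment at which its call begins: read the wrist's pose just before it. calibration takes no time and is no camera call; for the wrist camera it gives the pose at the moment of the call.
- hand_in(): hands the job in, once; it reports no verdict.
The state is a dict: "clock": time; "joint_pos": joint angles; "qvel": joint speeds; "tau": joint torques, N m; "tcp_pos": TCP position; "orientation": TCP orientation; "wrist_force": force on the tool from outside, world axes, zero at the start; "ft_torque": the same for the moment, N m; "finger_gap": finger opening in m.
Only numpy, scipy, OpenCV 4.12 (cv2) and the standard library are available. Lean on these libraries where they do the work, as an engineer would, in place of code of your own. Each camera call takes 0.05 s, during which the arm holds its last target.

TASK

Tidy the counter after the shave: lay both trimmer guards side by side in the green tray, lay the wooden comb lengthwise in the dark wooden tray, and put the big bare-metal tin in the round steel dish with the small red tin centred on top of it. Everything lies flat and right way up in its place, nothing leans on a rim, and the guards are not stacked. Leave the trimmer and the mirror where they are.

Things in the scene. Friction and masses are not known exactly. Their poses are not given: they have to be found in the camera images.
- big_tin_center (a point): Big round closed tin of bare aluminium, upright cylinder 60 mm in diameter and 24 mm high, about 0.09 kg. The point is its centre, 12 mm above its underside; z up.
- small_tin_center (a point): Small round closed red tin, upright cylinder 42 mm in diameter and 22 mm high, about 0.05 kg. The point is its centre, 11 mm above its underside; z up.
- short_guard_center (a point): Short black trimmer guard (comb attachment), block-shaped with teeth upward: 46 mm along its x, 34 mm along its y, 26 mm high, about 0.025 kg. The point is its centre, 13 mm above its underside; z up. Can be gripped across y.
- tall_guard_center (a point): Tall yellow trimmer guard (comb attachment), block-shaped with teeth upward: 46 mm along its x, 34 mm along its y, 40 mm high, about 0.025 kg. The point is its centre, 20 mm above its underside; z up. Can be gripped across y.
- comb_center (a point): Light wooden comb lying flat: 95 mm long along its x, 32 mm wide along its y (teeth to -y), 11 mm thick, about 0.03 kg. The point is its centre, 5.5 mm above its underside; z up.
- dish: Shallow round dish of brushed steel, fixed to the counter, 122 mm across, inner floor 110 mm across and 4 mm above the counter, rim 14 mm above the counter. Origin at the centre of its underside, on the counter.
- guard_tray: Low green silicone tray, rectangular, fixed to the counter: 116 mm along its x, 166 mm along its y, walls 4 mm thick and 16 mm high, inner floor 4 mm above the counter. Origin at the centre of its underside, on the counter.
- comb_tray: Low dark wooden tray, rectangular, fixed to the counter: 100 mm along its x, 150 mm along its y (its length), walls 5 mm thick and 16 mm high, inner floor 5 mm above the counter. Origin at the centre of its underside, on the counter.
- trimmer: Bystander: black beard trimmer lying on the counter to the right of the work, about 160 mm long along its x (from -78 to +81 mm), 42 mm wide, 36 mm high. Origin under the middle, on the counter.
- mirror: Bystander: round tortoiseshell mirror on a small stand, to the left of the work, 125 mm wide and 145 mm tall. Origin at the centre of its foot's underside (foot 70 mm by 90 mm). A green brush holder (fixed, 76 mm across, 170 mm tall with its brushes) stands beyond the trimmer on the far right, 0.86 m from the base, out of the way.
Mind the look-alikes: they are no part of the job. Several things look just like the part that bears big_tin_center: the one meant starts farthest from the robot's base. Of the things like the part that bears small_tin_center, leave any that is turquoise; of the rest the smaller one is meant.

How it is judged:
By the outcome, as a careful person would: the job done as asked, in the order asked, and still so for the second after the job is handed in, with the robot touching nothing.
It also fails if it takes over 115 s, if anything falls off the work surface, if the arm or the gripper's body presses on something with over 40 N, if the wrist force passes 120 N, or if a joint passes its speed limit or range.

## Working session

There is one attempt and no reset: what is moved stays moved. The work goes in short steps, Python scripts to look and compute and a tool call to move; the robot and the scene stay as the last step left them, time stands still between calls to the robot, and variables do not carry over. Pictures are saved under pics/ and viewed, and the job is handed in when it is done.

Besides the shell and the picture viewer there is one more tool, called after ">>>" by a JSON object that holds its "method" and its "body", one argument or row to a line. jog_arm: Moves the arm, as the interface text tells. Its arguments: {"type":"object","properties":{"plan":{"type":"array","items":{"type":"array","items":{"type":"number"}}},"hand":{"type":"number"},"force":{"type":"number"}},"required":["plan"]}

```bash
mkdir -p pics
python3 - <<'E'
from workcell import *
import cv2
print(get_state())
for n in ["scene","top","wrist"]:
    c=calibration(n); im=read_camera(n); cv2.imwrite(f"pics/{n}0.png",im[:,:,::-1]); print(n,c)
E
```

```text
{'clock': 0.0, 'joint_pos': array([1.14040022e+00, 3.13970493e-01, 4.49874683e-02, 1.30359534e+00,
       1.43698863e-05, 1.43118022e+00]), 'qvel': array([ 4.22343878e-04, -1.62948781e-04, -1.02592921e-04,  9.79515363e-05,
        1.28009354e-04, -1.77478163e-03]), 'tau': array([-4.97153051e-04, -4.80630040e+01,  2.98533493e+01,  1.95390685e-02,
       -3.30173043e-04,  4.21242945e-06]), 'tcp_pos': array([0.16465376, 0.55039497, 0.23042935]), 'orientation': array([-2.57417473e-04,  1.44878278e-01,  9.89449084e-01, -8.53056873e-04]), 'wrist_force': array([-0.25624148,  0.07571271,  0.27651984]), 'ft_torque': array([-0.03585852,  0.00367386, -0.05558094]), 'finger_gap': 0.08568330302936014}
scene {'K': array([[524.82493615,   0.        , 275.79444952],
       [  0.        , 524.82493615, 210.51945739],
       [  0.        ,   0.        ,   1.        ]]), 'world_to_cam': array([[ 0.69982561,  0.71418172,  0.01373293, -0.35676433],
       [ 0.55206429, -0.52856707, -0.64485802, -0.23185855],
       [-0.45328703,  0.45886962, -0.764179  ,  1.74770888],
       [ 0.        ,  0.        ,  0
[... 182 characters left out ...]
     ]]), 'world_to_cam': array([[ 0.01105985, -0.99988994, -0.00988919,  0.0024193 ],
       [-0.9946032 , -0.00998   , -0.10327083,  0.49309325],
       [ 0.10316077,  0.01097799, -0.99460411,  1.06390421],
       [ 0.        ,  0.        ,  0.        ,  1.        ]])}
wrist {'K': array([[305.20890898,   0.        , 275.2573033 ],
       [  0.        , 305.20890898, 204.29523865],
       [  0.        ,   0.        ,   1.        ]]), 'world_to_cam': array([[ 0.28798733,  0.95763343, -0.0012311 , -0.57436387],
       [ 0.91998594, -0.27630829,  0.27799209, -0.03529694],
       [ 0.26587436, -0.0811908 , -0.96058257,  0.3791612 ],
       [ 0.        ,  0.        ,  0.        ,  1.        ]])}
```

View pics/scene0.png

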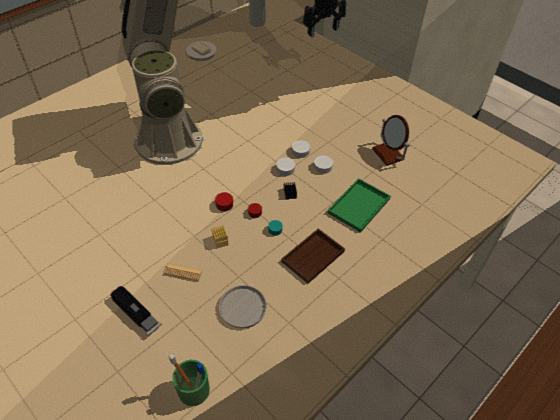

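View pics/top0.png

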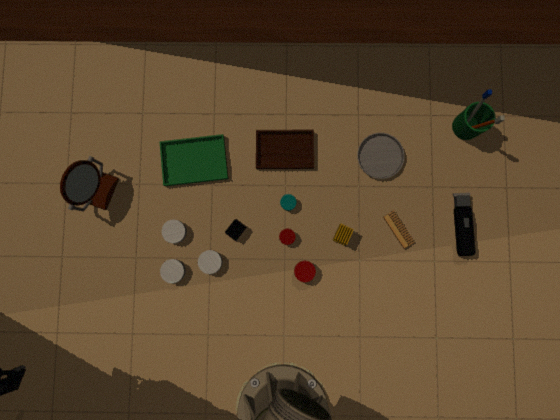

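View pics/wrist0.png

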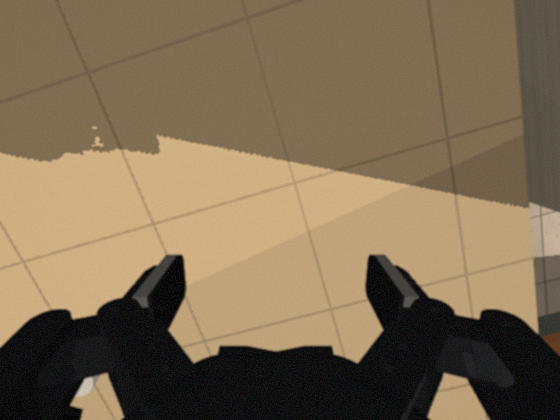

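```bash
ls -a; python3 -c "
import workcell
print([ (n,getattr(workcell,n)) for n in dir(workcell) if n[0]!='_'])"
```

```text
.
..
pics
[('MotionError', <class 'workcell.MotionError'>), ('calibration', <function make.<locals>.<lambda> at 0x7efda4e5c720>), ('get_state', <function make.<locals>.<lambda> at 0x7efda4e5c680>), ('hand_in', <function connect.<locals>.done at 0x7efda4dcf7e0>), ('hold_point_z', 0.0187), ('read_camera', <function make.<locals>.drawn_camera at 0x7efda4e5c180>)]
```

```bash
cat > h.py <<'E'
from workcell import *
import cv2, numpy as np
def cast(cal,uv,z):
    K=cal["K"];T=cal["world_to_cam"];R=T[:3,:3];c=-R.T@T[:3,3]
    uv=np.atleast_2d(np.array(uv,float))
    d=(R.T@np.linalg.inv(K)@np.c_[uv,np.ones(len(uv))].T).T
    return (c+d*((z-c[2])/d[:,2])[:,None])[:,:2]
def proj(cal,p):
    p=np.atleast_2d(p);T=cal["world_to_cam"];q=(T[:3,:3]@p.T).T+T[:3,3];u=(cal["K"]@q.T).T;return u[:,:2]/u[:,2:]
E
python3 - <<'E'
from h import *
im=cv2.imread("pics/top0.png")
c=im[110:300,50:490]
cv2.imwrite("pics/topcrop.png",cv2.resize(c[:,90:380],None,fx=2.7,fy=2.7,interpolation=cv2.INTER_CUBIC))
hsv=cv2.cvtColor(im,cv2.COLOR_BGR2HSV)
for p in [(174,232),(195,160),(285,150),(285,132),(381,157),(344,235),(398,230),(236,230),(288,237),(305,272),(288,203),(240,200)]: print(p,hsv[p[1],p[0]],im[p[1],p[0]])
cal=calibration("top")
for n,p,z in [("tinA",(174,229),.024),("tinB",(172,268),.024),("tinC",(210,259),.024)]:
    q=cast(cal,p,z)[0];print(n,q,np.hypot(*q))
E
```

```text
(174, 232) [ 18  40 126] [106 118 126]
(195, 160) [ 65 164  67] [31 67 24]
(285, 150) [  9 241  37] [ 2 12 37]
(285, 132) [  2 217  20] [ 3  4 20]
(381, 157) [15 63 81] [61 71 81]
(344, 235) [ 21 247  92] [ 3 65 92]
(398, 230) [ 16 163 111] [ 40  79 111]
(236, 230) [ 60 255   1] [0 1 0]
(288, 237) [  2 225  85] [10 16 85]
(305, 272) [  1 255  87] [ 0  3 87]
(288, 203) [ 85 237  72] [60 72  5]
(240, 200) [ 18 111 113] [ 64  93 113]
tinA [0.44171538 0.2772898 ] 0.5215382171082
tinB [0.3443745  0.27871207] 0.4430284553146028
tinC [0.3677268 0.184432 ] 0.4113856596664144
```

View pics/topcrop.png

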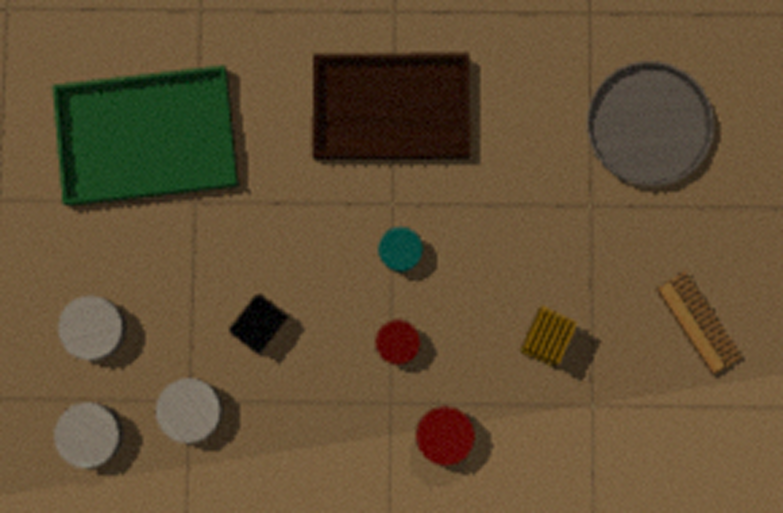

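```bash
cat > m.py <<'E'
from h import *
def measure(im,cal,items):
    S=4
    big=cv2.resize(cv2.GaussianBlur(im,(0,0),0.7),None,fx=S,fy=S,interpolation=cv2.INTER_CUBIC)
    hsv=cv2.cvtColor(big,cv2.COLOR_BGR2HSV).astype(int)
    H,Sa,V=hsv[...,0],hsv[...,1],hsv[...,2]
    M={"green":(abs(H-65)<15)&(Sa>110),"red":((H<7)|(H>173))&(Sa>170)&(V>40),"yellow":(abs(H-22)<5)&(Sa>190),
       "black":(V<22),"dwood":(V<60)&(Sa>170)|(V<30),"white":(Sa<75)&(V>90),"steel":(Sa<85)&(V>25),"comb":((Sa>135)&(Sa<235)&(abs(H-16)<6)&(V>60)),}
    out={}
    for n,col,(x0,y0,x1,y1),z in items:
        m=np.zeros(H.shape,np.uint8); m[y0*S:y1*S,x0*S:x1*S]=255
        m=(m&(M[col]*255).astype(np.uint8)); m=cv2.morphologyEx(m,cv2.MORPH_OPEN,np.ones((5,5))); m=cv2.morphologyEx(m,cv2.MORPH_CLOSE,np.ones((9,9)))
        cs,_=cv2.findContours(m,cv2.RETR_EXTERNAL,cv2.CHAIN_APPROX_NONE)
        if not cs: print(n,"none");continue
        c=max(cs,key=cv2.contourArea)
        w=cast(cal,(c[:,0,:]+0.5)/S-0.5,z).astype(np.float32)
        r=cv2.minAreaRect((w*1000).reshape(-1,1,2))
        b=cv2.boxPoints(r); e0=b[1]-b[0];e1=b[2]-b[1]; L=e0 if np.hypot(*e0)>np.hypot(*e1) else e1
        (cc,rad)=cv2.minEnclosingCircle((w*1000).reshape(-1,1,2))
        mo=cv2.moments((w*1000).reshape(-1,1,2))
        print(n,"rect c",np.round(r[0],1),"size",np.round(r[1],1),"long-axis deg",round(np.degrees(np.arctan2(L[1],L[0]))%180,1),"circ",np.round(cc,1),round(rad,1),"centroid",np.round([mo['m10']/mo['m00'],mo['m01']/mo['m00']],1))
        cv2.drawContours(big,[c],-1,(255,0,255),2)
    return big
E
python3 - <<'E'
from m import *
im=cv2.imread("pics/top0.png");cal=calibration("top")
T=cal["world_to_cam"];print(-T[:3,:3].T@T[:3,3])
b=measure(im,cal,[("gtray","green",(150,125,240,195),.008),("ctray","dwood",(250,120,320,180),.008),("dish","steel",(350,125,412,190),.007),
("big","white",(155,213,192,251),.012),("small","red",(275,225,300,250),.011),("short","black",(220,215,255,245),.013),("tall","yellow",(325,220,362,250),.02),("comb","comb",(380,205,417,255),.0055)])
cv2.imwrite("pics/seg.png",cv2.resize(b[110*4:290*4,140*4:430*4],(800,497)))
E
```

```text
[ 0.38065219 -0.00433942  1.10910958]
gtray rect c [622.5 237.8] size [117.2 166.8] long-axis deg 97.2 circ [622.6 237.7] 100.4 centroid [622.4 237.8]
ctray rect c [653.1   0.9] size [100.6 148.4] long-axis deg 90.9 circ [652.7   1.4] 87.3 centroid [653.1   1. ]
dish rect c [ 638.8 -247.5] size [119.2 119.6] long-axis deg 92.5 circ [ 639.  -247.2] 60.8 centroid [ 638.9 -247.4]
big rect c [437.4 283.2] size [59.  58.4] long-axis deg 20.8 circ [437.4 283.1] 30.4 centroid [437.5 283.2]
small rect c [426.8  -7.3] size [40.5 40. ] long-axis deg 0.6 circ [426.6  -7.4] 20.7 centroid [426.7  -7.3]
short rect c [442.6 123.9] size [34.  41.3] long-axis deg 143.4 circ [442.4 123.6] 24.9 centroid [442.6 124. ]
tall rect c [ 432.7 -147.7] size [38.1 46.4] long-axis deg 155.6 circ [ 432.9 -147. ] 27.4 centroid [ 432.9 -147.6]
comb rect c [ 448.2 -291.1] size [100.3  36.7] long-axis deg 32.0 circ [ 449.1 -291.1] 51.6 centroid [ 448.4 -290.8]
```

View pics/seg.png

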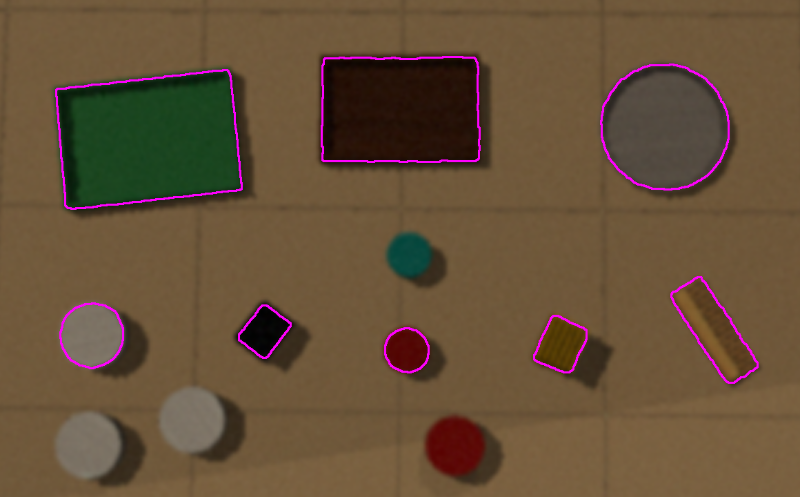

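>>> {"method": "jog_arm", "body": {
  "plan": [
    [0.0265,-0.0405,-0.004,0,0,-2],
    [0.0265,-0.0405,-0.004,0,0,-2],
    [0.0265,-0.0405,-0.004,0,0,-2],
    [0.0265,-0.0405,-0.004,0,0,-2],
    [0.0265,-0.0405,-0.004,0,0,-2],
    [0.0265,-0.0405,-0.004,0,0,-2],
    [0.0265,-0.0405,-0.004,0,0,-2],
    [0.0265,-0.0405,-0.004,0,0,-2],
    [0.0265,-0.0405,-0.004,0,0,-2],
    [0.0265,-0.0405,-0.004,0,0,-2]
  ],
  "hand": 0.8,
  "force": 30
}}

```text
clock: 1.15
tcp_pos: [0.4305, 0.144, 0.1912]
orientation: [0.0, 0.315, 0.949, 0.0]
wrist_force: [1.7, 0.9, 0.3]
finger_gap: 0.0682
```

```bash
cat > look.py <<'E'
import sys
from h import *
n=sys.argv[1]
s=get_state();cal=calibration("wrist");im=read_camera("wrist")[:,:,::-1].copy()
cv2.imwrite(f"pics/{n}.png",im);np.savez(f"pics/{n}.npz",**cal)
q=s["orientation"];from scipy.spatial.transform import Rotation as R
r=R.from_quat([q[1],q[2],q[3],q[0]]).as_matrix()
print("t",s["clock"],"tcp",s["tcp_pos"].round(4),"jaw deg",np.degrees(np.arctan2(r[1,1],r[0,1])).round(2),"z",r[:,2].round(3),"gap",round(s["finger_gap"],4),"F",s["wrist_force"].round(1))
print("px of tcp",proj(cal,s["tcp_pos"]).round(),"below",proj(cal,np.r_[s["tcp_pos"][:2],0]).round())
E
python3 look.py w1
```

```text
t 1.15 tcp [0.4305 0.144  0.1912] jaw deg 53.25 z [ 0.  0. -1.] gap 0.0682 F [1.7 0.9 0.3]
px of tcp [[275. 259.]] below [[275. 182.]]
```

View pics/w1.png

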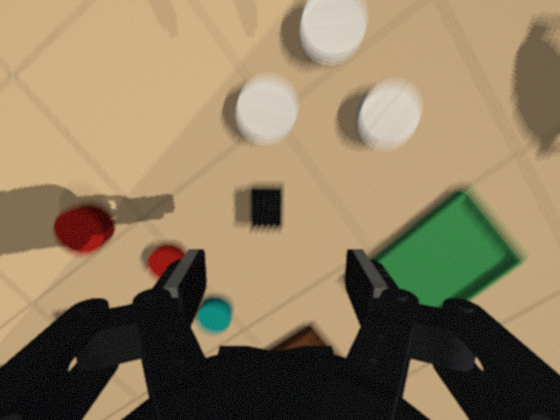

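Run:
```python
from m import *
im=cv2.imread("pics/w1.png");cal=dict(np.load("pics/w1.npz"))
T=cal["world_to_cam"];print(-T[:3,:3].T@T[:3,3])
for z in (.0,.013,.026): measure(im,cal,[("short","black",(225,170,310,240),z)])
b=measure(im,cal,[("short","black",(225,170,310,240),.013)])
cv2.imwrite("pics/w1c.png",b[640:1000,880:1280])
```

```text
[0.37381605 0.18643178 0.33398715]
short rect c [447.5 117.9] size [28.8 38.3] long-axis deg 142.3 circ [447.4 118. ] 23.4 centroid [447.3 118.1]
short rect c [444.6 120.6] size [27.7 36.8] long-axis deg 142.3 circ [444.5 120.6] 22.5 centroid [444.4 120.8]
short rect c [441.7 123.3] size [26.5 35.3] long-axis deg 142.3 circ [441.7 123.3] 21.6 centroid [441.5 123.4]
short rect c [444.6 120.6] size [27.7 36.8] long-axis deg 142.3 circ [444.5 120.6] 22.5 centroid [444.4 120.8]
```

View pics/w1c.png

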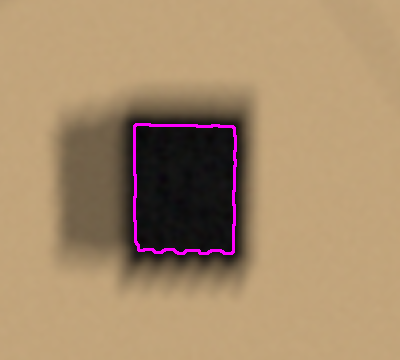

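>>> {"method": "jog_arm", "body": {
  "plan": [
    [0.0031,-0.0055,-0.03,0,0,0],
    [0.0031,-0.0055,-0.03,0,0,0],
    [0.0031,-0.0055,-0.03,0,0,0],
    [0.0031,-0.0055,-0.03,0,0,0],
    [0,0,-0.015,0,0,0],
    [0,0,-0.015,0,0,0],
    [0,0,-0.015,0,0,0],
    [0,0,-0.015,0,0,0],
    [0,0,-0.005,0,0,0],
    [0,0,-0.003,0,0,0]
  ]
}}

```text
clock: 2.2
tcp_pos: [0.4417, 0.124, 0.0028]
orientation: [-0.001, 0.314, 0.949, -0.0]
wrist_force: [0.4, -0.2, -0.3]
finger_gap: 0.0685
```

>>> {"method": "jog_arm", "body": {
  "plan": [
    [0,0,0,0,0,0],
    [0,0,0,0,0,0],
    [0,0,0,0,0,0],
    [0,0,0,0,0,0],
    [0,0,0,0,0,0],
    [0,0,0,0,0,0],
    [0,0,0.01,0,0,0],
    [0,0,0.02,0,0,0],
    [0,0,0.03,0,0,0],
    [0,0,0.03,0,0,0]
  ],
  "hand": 0,
  "force": 25
}}

```text
clock: 3.2
tcp_pos: [0.4414, 0.1238, 0.0943]
orientation: [-0.001, 0.315, 0.949, -0.0]
wrist_force: [1.0, 0.2, -0.4]
finger_gap: 0.0335
```

```bash
python3 look.py w2
```

```text
t 3.2 tcp [0.4414 0.1238 0.0943] jaw deg 53.33 z [-0.001 -0.    -1.   ] gap 0.0335 F [ 1.   0.2 -0.4]
px of tcp [[275. 259.]] below [[275. 207.]]
```

View pics/w2.png

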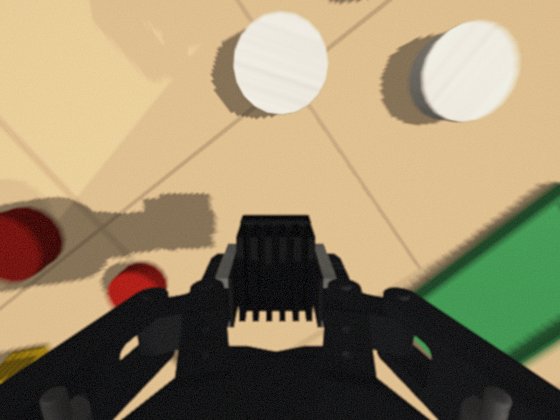

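>>> {"method": "jog_arm", "body": {
  "plan": [
    [0.0177,0.0149,0,0,0,-4.6],
    [0.0177,0.0149,0,0,0,-4.6],
    [0.0177,0.0149,0,0,0,-4.6],
    [0.0177,0.0149,0,0,0,-4.6],
    [0.0177,0.0149,0,0,0,-4.6],
    [0.0177,0.0149,0,0,0,-4.6],
    [0.0177,0.0149,0,0,0,-4.6],
    [0.0177,0.0149,0,0,0,-4.6],
    [0.0177,0.0149,-0.01,0,0,-4.6],
    [0.0177,0.0149,-0.02,0,0,-4.6]
  ]
}}

```text
clock: 4.25
tcp_pos: [0.6212, 0.2739, 0.065]
orientation: [0.001, 0.662, 0.75, 0.001]
wrist_force: [0.2, 0.1, -0.1]
finger_gap: 0.0333
```

```bash
python3 look.py w3
```

```text
t 4.25 tcp [0.6212 0.2739 0.065 ] jaw deg 7.15 z [ 0.003  0.001 -1.   ] gap 0.0333 F [ 0.2  0.1 -0.1]
px of tcp [[275. 259.]] below [[275. 219.]]
```

View pics/w3.png

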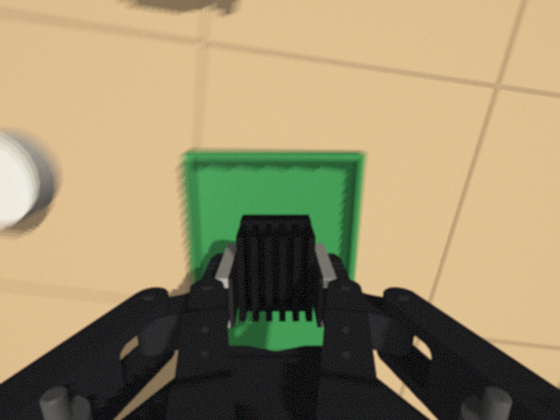

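>>> {"method": "jog_arm", "body": {
  "plan": [
    [-0.001,0,-0.01,0,0,0],
    [-0.001,0,-0.012,0,0,0],
    [-0.001,0,-0.012,0,0,0],
    [0,0,-0.01,0,0,0],
    [0,0,-0.007,0,0,0],
    [0,0,-0.004,0,0,0],
    [0,0,-0.002,0,0,0],
    [0,0,0,0,0,0],
    [0,0,0,0,0,0],
    [0,0,0,0,0,0]
  ]
}}

```text
clock: 5.3
tcp_pos: [0.6156, 0.2725, 0.0081]
orientation: [0.0, 0.66, 0.751, -0.0]
wrist_force: [-4.5, -1.5, 9.3]
finger_gap: 0.0338
```

>>> {"method": "jog_arm", "body": {
  "plan": [
    [0,0,0,0,0,0],
    [0,0,0,0,0,0],
    [0,0,0,0,0,0],
    [0,0,0,0,0,0],
    [0,0,0.015,0,0,0],
    [0,0,0.03,0,0,0],
    [0,0,0.03,0,0,0],
    [0,0,0.03,0,0,0],
    [0,0,0.03,0,0,0],
    [0,0,0.01,0,0,0]
  ],
  "hand": 0.6
}}

```text
clock: 6.3
tcp_pos: [0.6183, 0.2736, 0.1565]
orientation: [0.002, 0.66, 0.751, 0.003]
wrist_force: [1.0, 0.1, 0.2]
finger_gap: 0.0514
```

```bash
python3 look.py w4
```

```text
t 6.3 tcp [0.6183 0.2736 0.1565] jaw deg 7.34 z [ 0.007  0.002 -1.   ] gap 0.0514 F [1.  0.1 0.2]
px of tcp [[275. 259.]] below [[274. 189.]]
```

View pics/w4.png

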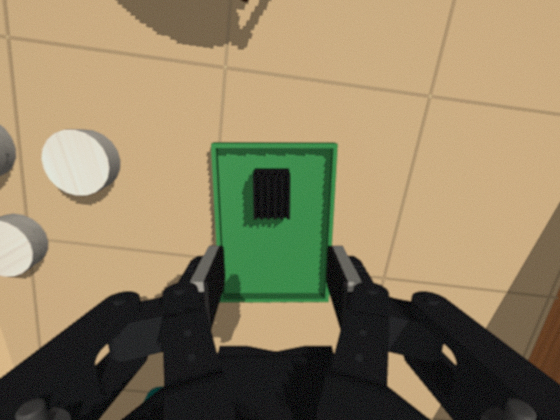

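>>> {"method": "jog_arm", "body": {
  "plan": [
    [-0.018,-0.04,0.004,0,0,5.8],
    [-0.018,-0.04,0.004,0,0,5.8],
    [-0.018,-0.04,0.004,0,0,5.8],
    [-0.018,-0.04,0.004,0,0,5.8],
    [-0.018,-0.04,0.004,0,0,5.8],
    [-0.018,-0.04,0.004,0,0,5.8],
    [-0.018,-0.04,0.004,0,0,5.8],
    [-0.018,-0.04,0.004,0,0,5.8],
    [-0.018,-0.04,0.004,0,0,5.8],
    [-0.018,-0.04,0.004,0,0,5.8]
  ],
  "hand": 0.8
}}

```text
clock: 7.35
tcp_pos: [0.4347, -0.1282, 0.1905]
orientation: [-0.001, 0.211, 0.977, 0.0]
wrist_force: [1.8, -0.1, 0.4]
finger_gap: 0.0682
```

```bash
python3 look.py w5
python3 - <<'E'
from m import *
im=cv2.imread("pics/w5.png");cal=dict(np.load("pics/w5.npz"))
T=cal["world_to_cam"];print(-T[:3,:3].T@T[:3,3])
print(proj(cal,[.433,-.1475,.02]))
for z in (0.02,.04): measure(im,cal,[("tall","yellow",(200,120,350,260),z)])
E
```

```text
t 7.35 tcp [ 0.4347 -0.1282  0.1905] jaw deg 65.59 z [-0.001  0.001 -1.   ] gap 0.0682 F [ 1.8 -0.1  0.4]
px of tcp [[275. 259.]] below [[275. 182.]]
[ 0.37054107 -0.09891832  0.33343209]
[[257.7562784  192.16130161]]
tall rect c [ 431.1 -151.7] size [29.8 48.9] long-axis deg 157.1 circ [ 431.6 -151.1] 27.4 centroid [ 431.5 -151.5]
tall rect c [ 427.2 -148.4] size [27.9 45.8] long-axis deg 157.1 circ [ 427.7 -147.7] 25.7 centroid [ 427.6 -148.1]
```

View pics/w5.png

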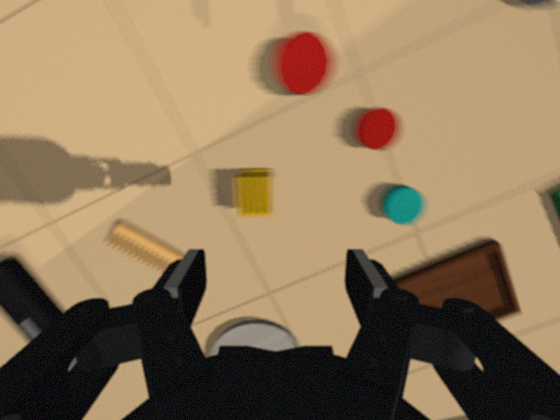

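>>> {"method": "jog_arm", "body": {
  "plan": [
    [-0.0009,-0.0053,-0.03,0,0,0.25],
    [-0.0009,-0.0053,-0.03,0,0,0.25],
    [-0.0009,-0.0053,-0.03,0,0,0.25],
    [-0.0009,-0.0053,-0.03,0,0,0.25],
    [0,0,-0.015,0,0,0],
    [0,0,-0.015,0,0,0],
    [0,0,-0.015,0,0,0],
    [0,0,-0.01,0,0,0],
    [0,0,-0.005,0,0,0],
    [0,0,-0.0025,0,0,0]
  ]
}}

```text
clock: 8.4
tcp_pos: [0.4323, -0.148, 0.0083]
orientation: [-0.0, 0.205, 0.979, 0.0]
wrist_force: [0.5, -0.1, 0.4]
finger_gap: 0.0685
```

>>> {"method": "jog_arm", "body": {
  "plan": [
    [0,0,0,0,0,0],
    [0,0,0,0,0,0],
    [0,0,0,0,0,0],
    [0,0,0,0,0,0],
    [0,0,0,0,0,0],
    [0,0,0,0,0,0],
    [0,0,0.01,0,0,0],
    [0,0,0.03,0,0,0],
    [0,0,0.04,0,0,0],
    [0,0,0.04,0,0,0]
  ],
  "hand": 0,
  "force": 25
}}

```text
clock: 9.4
tcp_pos: [0.4318, -0.1478, 0.1301]
orientation: [-0.001, 0.205, 0.979, 0.0]
wrist_force: [1.1, -0.4, -0.2]
finger_gap: 0.0333
```

```bash
python3 look.py w6
```

```text
t 9.4 tcp [ 0.4318 -0.1478  0.1301] jaw deg 66.34 z [-0.002  0.001 -1.   ] gap 0.0333 F [ 1.1 -0.4 -0.2]
px of tcp [[275. 259.]] below [[275. 196.]]
```

View pics/w6.png

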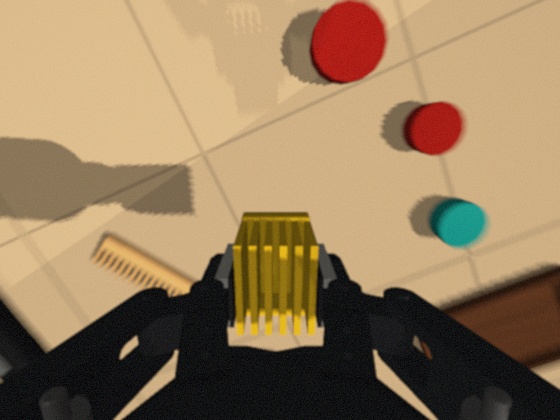

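>>> {"method": "jog_arm", "body": {
  "plan": [
    [0.0195,0.0351,0,0,0,-5.9],
    [0.0195,0.0351,0,0,0,-5.9],
    [0.0195,0.0351,0,0,0,-5.9],
    [0.0195,0.0351,0,0,0,-5.9],
    [0.0195,0.0351,0,0,0,-5.9],
    [0.0195,0.0351,0,0,0,-5.9],
    [0.0195,0.0351,0,0,0,-5.9],
    [0.0195,0.0351,0,0,0,-5.9],
    [0.0195,0.0351,-0.015,0,0,-5.9],
    [0.0195,0.0351,-0.02,0,0,-5.9]
  ]
}}

```text
clock: 10.45
tcp_pos: [0.6291, 0.2044, 0.0948]
orientation: [0.001, 0.662, 0.75, 0.001]
wrist_force: [0.3, -0.5, 0.1]
finger_gap: 0.0337
```

```bash
python3 look.py w7
```

```text
t 10.45 tcp [0.6291 0.2044 0.0948] jaw deg 7.1 z [ 0.003  0.    -1.   ] gap 0.0337 F [ 0.3 -0.5  0.1]
px of tcp [[275. 259.]] below [[275. 207.]]
```

View pics/w7.png

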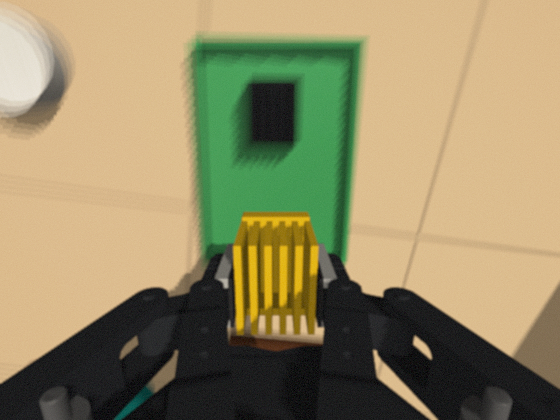

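>>> {"method": "jog_arm", "body": {
  "plan": [
    [-0.001,-0.001,-0.015,0,0,0],
    [-0.001,0,-0.02,0,0,0],
    [0,0,-0.018,0,0,0],
    [0,0,-0.012,0,0,0],
    [0,0,-0.008,0,0,0],
    [0,0,-0.005,0,0,0],
    [0,0,-0.0025,0,0,0],
    [0,0,0,0,0,0],
    [0,0,0,0,0,0],
    [0,0,0,0,0,0]
  ]
}}

```text
clock: 11.5
tcp_pos: [0.6261, 0.2017, 0.0139]
orientation: [0.0, 0.66, 0.751, 0.0]
wrist_force: [-0.8, -0.1, 0.0]
finger_gap: 0.0337
```

>>> {"method": "jog_arm", "body": {
  "plan": [
    [0,0,0,0,0,0],
    [0,0,0,0,0,0],
    [0,0,0,0,0,0],
    [0,0,0,0,0,0],
    [0,0,0.01,0,0,0],
    [0,0,0.03,0,0,0],
    [0,0,0.03,0,0,0],
    [0,0,0.03,0,0,0],
    [0,0,0.03,0,0,0],
    [0,0,0.01,0,0,0]
  ],
  "hand": 0.6
}}

```text
clock: 12.5
tcp_pos: [0.6276, 0.2021, 0.1581]
orientation: [0.002, 0.66, 0.751, 0.003]
wrist_force: [0.7, 0.5, 0.1]
finger_gap: 0.0508
```

```bash
python3 look.py w8
```

```text
t 12.5 tcp [0.6276 0.2021 0.1581] jaw deg 7.34 z [ 0.006  0.001 -1.   ] gap 0.0508 F [0.7 0.5 0.1]
px of tcp [[275. 259.]] below [[274. 189.]]
```

View pics/w8.png

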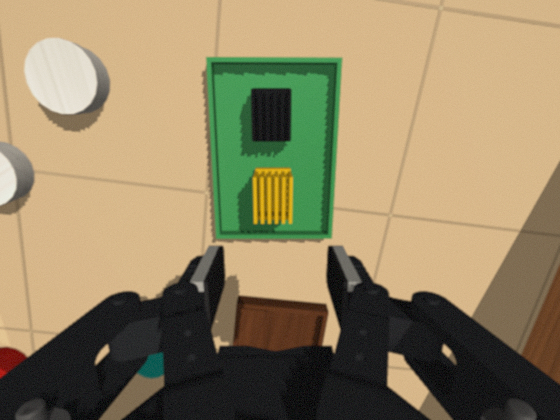

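>>> {"method": "jog_arm", "body": {
  "plan": [
    [-0.0155,-0.044,0.003,0,0,-6.5],
    [-0.0155,-0.044,0.003,0,0,-6.5],
    [-0.0155,-0.044,0.003,0,0,-6.5],
    [-0.0155,-0.044,0.003,0,0,-6.5],
    [-0.0155,-0.044,0.003,0,0,-6.5],
    [-0.0155,-0.044,0.003,0,0,-6.5],
    [-0.0155,-0.044,0.003,0,0,-6.5],
    [-0.0155,-0.044,0.003,0,0,-6.5],
    [-0.0155,-0.044,0.003,0,0,-6.5],
    [-0.0155,-0.044,0.003,0,0,-6.5]
  ],
  "hand": 0.7
}}

```text
clock: 13.55
tcp_pos: [0.4692, -0.2395, 0.1824]
orientation: [-0.001, 0.961, 0.276, -0.0]
wrist_force: [1.0, 0.2, 0.2]
finger_gap: 0.0599
```

>>> {"method": "jog_arm", "body": {
  "plan": [
    [-0.012,-0.025,0,0,0,0],
    [-0.012,-0.025,0,0,0,0],
    [-0.008,-0.017,0,0,0,0],
    [0,0,-0.01,0,0,0],
    [0,0,-0.02,0,0,0],
    [0,0,-0.02,0,0,0],
    [0,0,-0.01,0,0,0],
    [0,0,0,0,0,0],
    [0,0,0,0,0,0],
    [0,0,0,0,0,0]
  ]
}}

```text
clock: 14.55
tcp_pos: [0.4393, -0.3055, 0.1241]
orientation: [0.001, 0.96, 0.279, 0.0]
wrist_force: [0.1, -0.1, 1.2]
finger_gap: 0.0596
```

```bash
python3 look.py w9;  python3 - <<'E'
from m import *
im=cv2.imread("pics/w9.png");cal=dict(np.load("pics/w9.npz"))
print(proj(cal,[.448,-.291,.005]))
E
```

```text
t 14.55 tcp [ 0.4393 -0.3055  0.1241] jaw deg -57.64 z [ 0.001 -0.001 -1.   ] gap 0.0596 F [ 0.1 -0.1  1.2]
px of tcp [[276. 259.]] below [[275. 197.]]
[[266.70738243 182.24117968]]
```

View pics/w9.png

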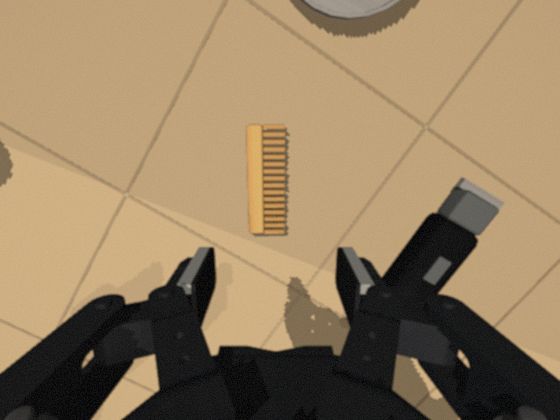

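Run:
```python
from h import *
cal=dict(np.load("pics/w9.npz"))
p=cast(cal,[(247,124.5),(286,124.5),(285.5,235),(249.5,235)],.008);print(p,p.mean(0)); d=p[0]-p[3];print(np.degrees(np.arctan2(d[1],d[0])),np.hypot(*d),np.hypot(*(p[1]-p[0])))
```

```text
[[ 0.48101212 -0.25153824]
 [ 0.49812004 -0.27861347]
 [ 0.41613431 -0.33100759]
 [ 0.39865314 -0.30331396]] [ 0.4484799  -0.29111832]
32.155893585430874 0.09728168599536238 0.0320273173888786
```

>>> {"method": "jog_arm", "body": {
  "plan": [
    [0.003,0.005,-0.02,0,0,0],
    [0.003,0.005,-0.025,0,0,0],
    [0.003,0.0045,-0.025,0,0,0],
    [0,0,-0.02,0,0,0],
    [0,0,-0.015,0,0,0],
    [0,0,-0.01,0,0,0],
    [0,0,-0.005,0,0,0],
    [0,0,-0.003,0,0,0],
    [0,0,0,0,0,0],
    [0,0,0,0,0,0]
  ]
}}

```text
clock: 15.6
tcp_pos: [0.4481, -0.2913, 0.001]
orientation: [0.001, 0.96, 0.278, 0.0]
wrist_force: [-0.1, -0.1, 0.2]
finger_gap: 0.0596
```

>>> {"method": "jog_arm", "body": {
  "plan": [
    [0,0,0,0,0,0],
    [0,0,0,0,0,0],
    [0,0,0,0,0,0],
    [0,0,0,0,0,0],
    [0,0,0,0,0,0],
    [0,0,0,0,0,0],
    [0,0,0.01,0,0,0],
    [0,0,0.02,0,0,0],
    [0,0,0.03,0,0,0],
    [0,0,0.03,0,0,0]
  ],
  "hand": 0,
  "force": 25
}}

```text
clock: 16.6
tcp_pos: [0.447, -0.2902, 0.0911]
orientation: [-0.001, 0.96, 0.278, -0.0]
wrist_force: [0.6, 0.1, 0.1]
finger_gap: 0.0311
```

```bash
python3 look.py w10
```

```text
t 16.6 tcp [ 0.447  -0.2902  0.0911] jaw deg -57.66 z [-0.001  0.001 -1.   ] gap 0.0311 F [0.6 0.1 0.1]
px of tcp [[276. 259.]] below [[276. 208.]]
```

View pics/w10.png

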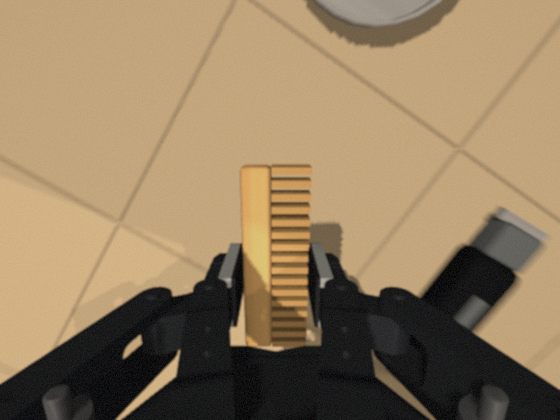

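>>> {"method": "jog_arm", "body": {
  "plan": [
    [0.0206,0.0291,0,0,0,5.9],
    [0.0206,0.0291,0,0,0,5.9],
    [0.0206,0.0291,0,0,0,5.9],
    [0.0206,0.0291,0,0,0,5.9],
    [0.0206,0.0291,0,0,0,5.9],
    [0.0206,0.0291,0,0,0,5.9],
    [0.0206,0.0291,0,0,0,5.9],
    [0.0206,0.0291,0,0,0,5.9],
    [0.0206,0.0291,-0.005,0,0,5.9],
    [0.0206,0.0291,-0.01,0,0,5.9]
  ]
}}

```text
clock: 17.65
tcp_pos: [0.6549, 0.0015, 0.0761]
orientation: [0.001, 0.697, 0.717, 0.0]
wrist_force: [-0.4, -0.5, -0.7]
finger_gap: 0.031
```

```bash
python3 look.py w11
```

```text
t 17.65 tcp [0.6549 0.0015 0.0761] jaw deg 1.59 z [ 0.002 -0.    -1.   ] gap 0.031 F [-0.4 -0.5 -0.7]
px of tcp [[275. 259.]] below [[275. 214.]]
```

View pics/w11.png

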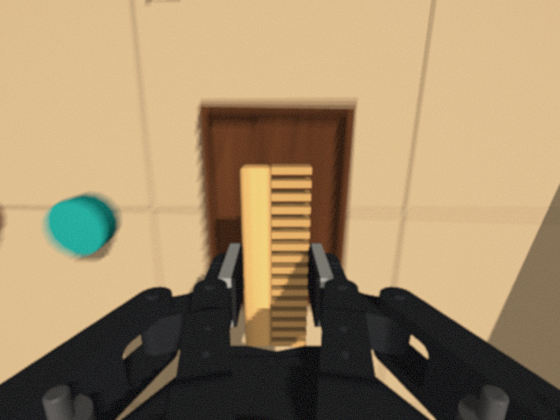

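>>> {"method": "jog_arm", "body": {
  "plan": [
    [-0.001,0,-0.015,0,0,-0.4],
    [-0.001,0,-0.018,0,0,-0.3],
    [0,0,-0.013,0,0,0],
    [0,0,-0.01,0,0,0],
    [0,0,-0.007,0,0,0],
    [0,0,-0.004,0,0,0],
    [0,0,-0.002,0,0,0],
    [0,0,0,0,0,0],
    [0,0,0,0,0,0],
    [0,0,0,0,0,0]
  ]
}}

```text
clock: 18.7
tcp_pos: [0.6521, 0.0001, 0.0069]
orientation: [0.0, 0.703, 0.711, 0.0]
wrist_force: [0.3, -0.1, -0.8]
finger_gap: 0.0312
```

>>> {"method": "jog_arm", "body": {
  "plan": [
    [0,0,0,0,0,0],
    [0,0,0,0,0,0],
    [0,0,0,0,0,0],
    [0,0,0,0,0,0],
    [0,0,0.01,0,0,0],
    [0,0,0.03,0,0,0],
    [0,0,0.03,0,0,0],
    [0,0,0.03,0,0,0],
    [0,0,0.03,0,0,0],
    [0,0,0.02,0,0,0]
  ],
  "hand": 0.53
}}

```text
clock: 19.7
tcp_pos: [0.6526, 0.0001, 0.1599]
orientation: [0.001, 0.703, 0.711, 0.001]
wrist_force: [1.1, 0.6, -1.0]
finger_gap: 0.0454
```

```bash
python3 look.py w12
```

```text
t 19.7 tcp [6.526e-01 1.000e-04 1.599e-01] jaw deg 0.64 z [ 0.004 -0.    -1.   ] gap 0.0454 F [ 1.1  0.6 -1. ]
px of tcp [[275. 259.]] below [[275. 188.]]
```

View pics/w12.png

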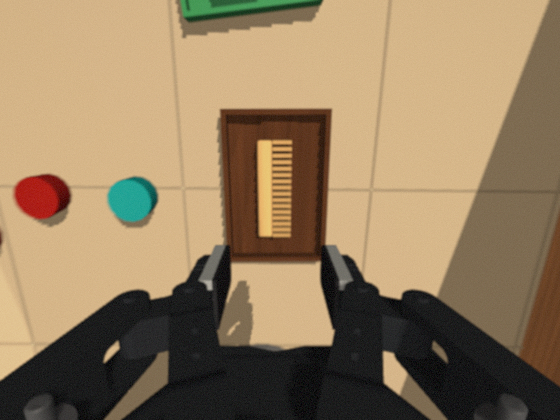

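>>> {"method": "jog_arm", "body": {
  "plan": [
    [-0.0203,0.0283,0.003,0,0,7.9],
    [-0.0203,0.0283,0.003,0,0,7.9],
    [-0.0203,0.0283,0.003,0,0,7.9],
    [-0.0203,0.0283,0.003,0,0,7.9],
    [-0.0203,0.0283,0.003,0,0,7.9],
    [-0.0203,0.0283,0.003,0,0,7.9],
    [-0.0203,0.0283,0.003,0,0,7.9],
    [-0.0203,0.0283,0.003,0,0,7.9],
    [-0.0203,0.0283,0.003,0,0,7.9],
    [-0.0203,0.0283,0.003,0,0,7.9]
  ],
  "hand": 1
}}

```text
clock: 20.75
tcp_pos: [0.4477, 0.2842, 0.1868]
orientation: [0.0, 0.088, 0.996, 0.0]
wrist_force: [0.9, 0.7, 0.3]
finger_gap: 0.0856
```

```bash
python3 look.py w13
python3 - <<'E'
from h import *
im=cv2.imread("pics/w13.png");cal=dict(np.load("pics/w13.npz"))
g=cv2.cvtColor(im,cv2.COLOR_BGR2HSV)
m=((g[...,1]<45)&(g[...,2]>130)).astype(np.uint8)*255
cs,_=cv2.findContours(m,cv2.RETR_EXTERNAL,cv2.CHAIN_APPROX_NONE)
for c in cs:
    if cv2.contourArea(c)>400:
        w=cast(cal,c[:,0,:],.024).astype(np.float32);cc,r=cv2.minEnclosingCircle((w*1000).reshape(-1,1,2))
        print(c[:,0,:].mean(0).round(),np.round(cc,1),round(r,1),"range",round(np.hypot(*cc)))
cv2.imwrite("pics/w13c.png",cv2.resize(im[60:300,100:460],None,fx=2.2,fy=2.2))
E
```

```text
t 20.75 tcp [0.4477 0.2842 0.1868] jaw deg 79.96 z [ 0.001  0.    -1.   ] gap 0.0856 F [0.9 0.7 0.3]
px of tcp [[275. 259.]] below [[275. 183.]]
[272. 174.] [434.3 283.2] 29.8 range 518
[166. 111.] [359.9 190.9] 31.4 range 407
[251.  71.] [335.4 281.4] 30.3 range 438
```

View pics/w13c.png

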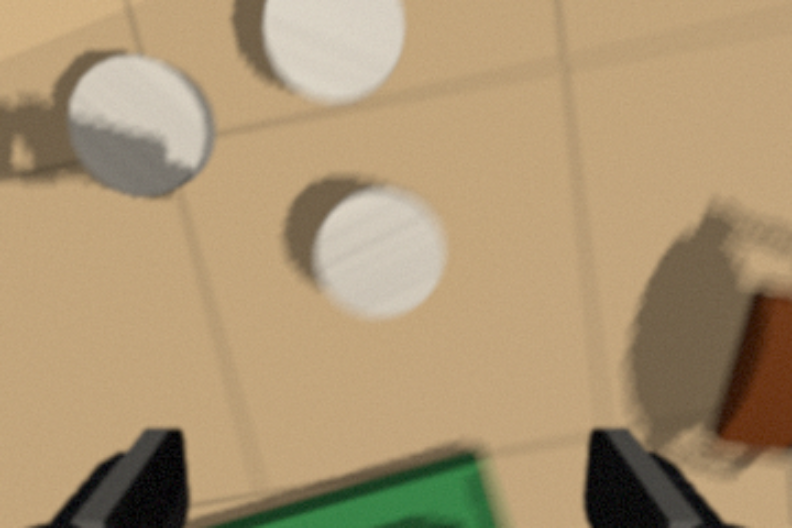

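>>> {"method": "jog_arm", "body": {
  "plan": [
    [-0.003,0,-0.03,0,0,0],
    [-0.003,0,-0.03,0,0,0],
    [-0.003,-0.001,-0.03,0,0,0],
    [-0.003,0,-0.03,0,0,0],
    [0,0,-0.02,0,0,0],
    [0,0,-0.018,0,0,0],
    [0,0,-0.014,0,0,0],
    [0,0,-0.008,0,0,0],
    [0,0,-0.005,0,0,0],
    [0,0,-0.002,0,0,0]
  ]
}}

```text
clock: 21.8
tcp_pos: [0.4368, 0.2822, -0.0007]
orientation: [0.0, 0.09, 0.996, 0.0]
wrist_force: [0.5, -0.1, 0.2]
finger_gap: 0.0852
```

>>> {"method": "jog_arm", "body": {
  "plan": [
    [0,0,0,0,0,0],
    [0,0,0,0,0,0],
    [0,0,0,0,0,0],
    [0,0,0,0,0,0],
    [0,0,0,0,0,0],
    [0,0,0,0,0,0],
    [0,0,0.01,0,0,0],
    [0,0,0.02,0,0,0],
    [0,0,0.03,0,0,0],
    [0,0,0.03,0,0,0]
  ],
  "hand": 0,
  "force": 30
}}

```text
clock: 22.8
tcp_pos: [0.4361, 0.282, 0.0904]
orientation: [-0.001, 0.09, 0.996, -0.0]
wrist_force: [0.3, 0.3, -0.5]
finger_gap: 0.0589
```

```bash
python3 look.py w14
```

```text
t 22.8 tcp [0.4361 0.282  0.0904] jaw deg 79.64 z [-0.001 -0.    -1.   ] gap 0.0589 F [ 0.3  0.3 -0.5]
px of tcp [[275. 259.]] below [[275. 208.]]
```

View pics/w14.png

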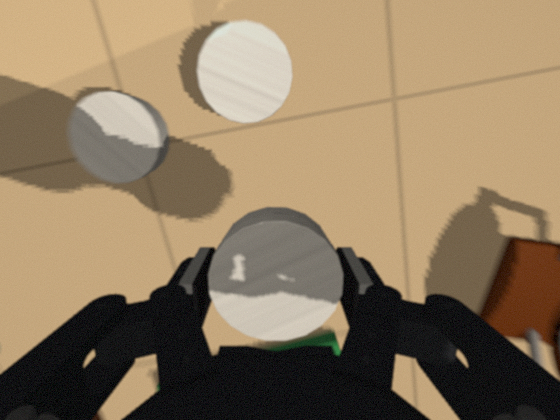

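>>> {"method": "jog_arm", "body": {
  "plan": [
    [0.016,-0.042,0,0,0,0],
    [0.016,-0.042,0,0,0,0],
    [0.016,-0.042,0,0,0,0],
    [0.016,-0.042,0,0,0,0],
    [0.016,-0.042,0,0,0,0],
    [0.016,-0.042,0,0,0,0],
    [0.016,-0.042,0,0,0,0],
    [0.016,-0.042,0,0,0,0],
    [0.016,-0.042,0,0,0,0],
    [0.016,-0.042,0,0,0,0]
  ]
}}

```text
clock: 23.85
tcp_pos: [0.5971, -0.1396, 0.0897]
orientation: [0.0, 0.09, 0.996, 0.0]
wrist_force: [0.9, 1.0, -1.1]
finger_gap: 0.0591
```

>>> {"method": "jog_arm", "body": {
  "plan": [
    [0.0143,-0.036,0,0,0,0],
    [0.0143,-0.036,0,0,0,0],
    [0.0103,-0.026,0,0,0,0],
    [0.004,-0.012,0,0,0,0],
    [0,0,-0.01,0,0,0],
    [0,0,-0.01,0,0,0],
    [0,0,-0.01,0,0,0],
    [0,0,-0.01,0,0,0],
    [0,0,0,0,0,0],
    [0,0,0,0,0,0]
  ]
}}

```text
clock: 24.85
tcp_pos: [0.6393, -0.2469, 0.0489]
orientation: [-0.0, 0.09, 0.996, 0.0]
wrist_force: [0.1, -0.0, -0.4]
finger_gap: 0.0589
```

```bash
python3 look.py w15
```

```text
t 24.85 tcp [ 0.6393 -0.2469  0.0489] jaw deg 79.69 z [-0.001  0.001 -1.   ] gap 0.0589 F [ 0.1 -0.  -0.4]
px of tcp [[275. 259.]] below [[275. 226.]]
```

View pics/w15.png

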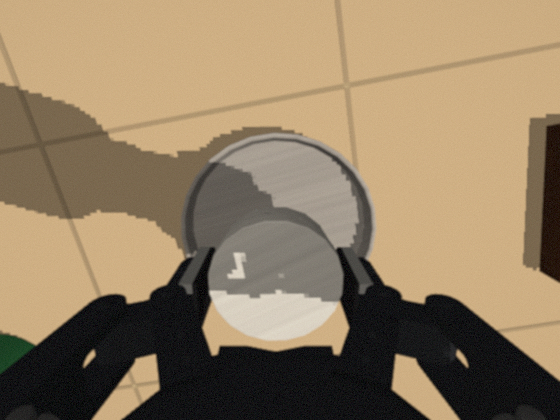

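>>> {"method": "jog_arm", "body": {
  "plan": [
    [0,0,-0.01,0,0,0],
    [0,0,-0.012,0,0,0],
    [0,0,-0.01,0,0,0],
    [0,0,-0.006,0,0,0],
    [0,0,-0.004,0,0,0],
    [0,0,-0.002,0,0,0],
    [0,0,-0.0005,0,0,0],
    [0,0,0,0,0,0],
    [0,0,0,0,0,0],
    [0,0,0,0,0,0]
  ]
}}

```text
clock: 25.9
tcp_pos: [0.6398, -0.2479, 0.0053]
orientation: [0.0, 0.09, 0.996, -0.0]
wrist_force: [-1.6, -0.2, -0.9]
finger_gap: 0.0587
```

>>> {"method": "jog_arm", "body": {
  "plan": [
    [0,0,0,0,0,0],
    [0,0,0,0,0,0],
    [0,0,0,0,0,0],
    [0,0,0,0,0,0],
    [0,0,0.01,0,0,0],
    [0,0,0.03,0,0,0],
    [0,0,0.03,0,0,0],
    [0,0,0.03,0,0,0],
    [0,0,0.03,0,0,0],
    [0,0,0.02,0,0,0]
  ],
  "hand": 0.77
}}

```text
clock: 26.9
tcp_pos: [0.6404, -0.2482, 0.1586]
orientation: [0.002, 0.09, 0.996, -0.001]
wrist_force: [-0.1, -0.1, -0.0]
finger_gap: 0.0659
```

```bash
python3 look.py w16
```

```text
t 26.9 tcp [ 0.6404 -0.2482  0.1586] jaw deg 79.64 z [ 0.003 -0.002 -1.   ] gap 0.0659 F [-0.1 -0.1 -0. ]
px of tcp [[275. 259.]] below [[275. 188.]]
```

View pics/w16.png

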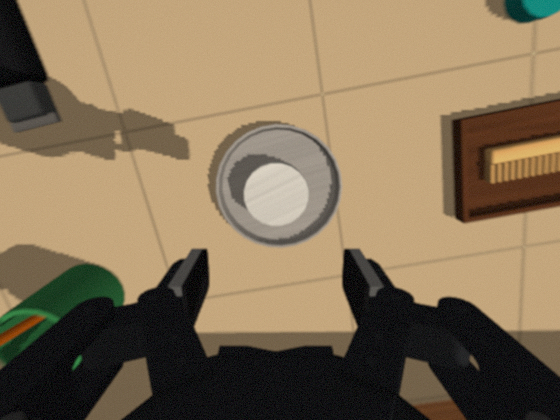

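```bash
cat > circ.py <<'E'
from h import *
def circ(n,kind,z,box):
    im=cv2.imread(f"pics/{n}.png");cal=dict(np.load(f"pics/{n}.npz"))
    g=cv2.cvtColor(im,cv2.COLOR_BGR2HSV).astype(int);H,S,V=g[...,0],g[...,1],g[...,2]
    m={"white":(S<40)&(V>165),"red":((H<7)|(H>173))&(S>150)}[kind]
    k=np.zeros(m.shape,bool);x0,y0,x1,y1=box;k[y0:y1,x0:x1]=1
    cs,_=cv2.findContours((m&k).astype(np.uint8)*255,cv2.RETR_EXTERNAL,cv2.CHAIN_APPROX_NONE)
    c=max(cs,key=cv2.contourArea)
    w=cast(cal,c[:,0,:],z).astype(np.float32)*1000
    e=cv2.fitEllipse(w.reshape(-1,1,2));cc,r=cv2.minEnclosingCircle(w.reshape(-1,1,2))
    print(n,kind,"ellipse",np.round(e[0],1),np.round(e[1],1),"circ",np.round(cc,1),round(r,1),"px",c[:,0,:].mean(0))
E
python3 - <<'E'
from circ import *
circ("w16","white",.028,(220,140,330,240))
E
```

```text
w16 white ellipse [ 641.1 -247.6] [59.5 60.1] circ [ 641.2 -247.8] 30.6 px [276.02717391 194.81521739]
```

>>> {"method": "jog_arm", "body": {
  "plan": [
    [-0.0204,0.0241,0,0,0,0],
    [-0.0204,0.0241,0,0,0,0],
    [-0.0204,0.0241,0,0,0,0],
    [-0.0204,0.0241,0,0,0,0],
    [-0.0204,0.0241,0,0,0,0],
    [-0.0204,0.0241,0,0,0,0],
    [-0.0204,0.0241,0,0,0,0],
    [-0.0204,0.0241,0,0,0,0],
    [-0.0204,0.0241,0,0,0,0],
    [-0.0204,0.0241,0,0,0,0]
  ],
  "hand": 0.75
}}

```text
clock: 27.95
tcp_pos: [0.4346, -0.0059, 0.1552]
orientation: [0.0, 0.09, 0.996, 0.0]
wrist_force: [1.1, -0.1, 1.3]
finger_gap: 0.064
```

```bash
python3 look.py w17
python3 - <<'E'
from circ import *
circ("w17","red",.022,(210,130,340,240))
im=cv2.imread("pics/w17.png");cv2.imwrite("pics/w17c.png",cv2.resize(im[0:300,100:460],None,fx=2,fy=2))
E
```

```text
t 27.95 tcp [ 0.4346 -0.0059  0.1552] jaw deg 79.63 z [ 0.001  0.    -1.   ] gap 0.064 F [ 1.1 -0.1  1.3]
px of tcp [[275. 259.]] below [[275. 189.]]
w17 red ellipse [423.7  -4. ] [36.5 40.2] circ [423.7  -3.8] 20.5 px [275.06837607 182.61538462]
```

View pics/w17c.png

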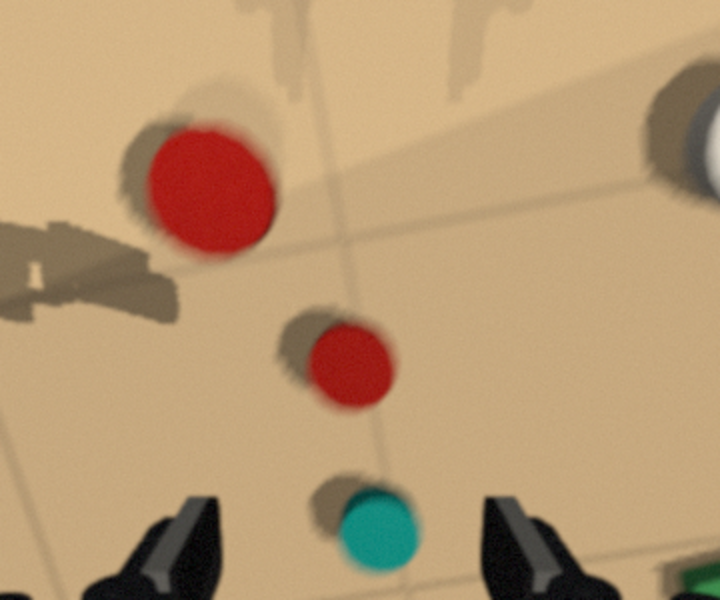

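>>> {"method": "jog_arm", "body": {
  "plan": [
    [-0.003,0,-0.015,0,0,0],
    [-0.003,0,-0.02,0,0,0],
    [-0.003,0,-0.02,0,0,0],
    [0,0,0,0,0,0],
    [0,0,0,0,0,0],
    [0,0,0,0,0,0],
    [0,0,0,0,0,0],
    [0,0,0,0,0,0],
    [0,0,0,0,0,0],
    [0,0,0,0,0,0]
  ]
}}

```text
clock: 29.0
tcp_pos: [0.4268, -0.0069, 0.1]
orientation: [0.0, 0.09, 0.996, 0.0]
wrist_force: [0.5, -0.6, 0.8]
finger_gap: 0.0645
```

```bash
python3 look.py w18
python3 - <<'E'
from circ import *
circ("w18","red",.022,(200,130,340,270))
E
```

```text
t 29.0 tcp [ 0.4268 -0.0069  0.1   ] jaw deg 79.64 z [ 0.  0. -1.] gap 0.0645 F [ 0.5 -0.6  0.8]
px of tcp [[275. 259.]] below [[275. 205.]]
w18 red ellipse [425.5  -6.1] [39.5 42.6] circ [425.3  -5.4] 21.7 px [275.66666667 210.38      ]
```

View pics/w18.png

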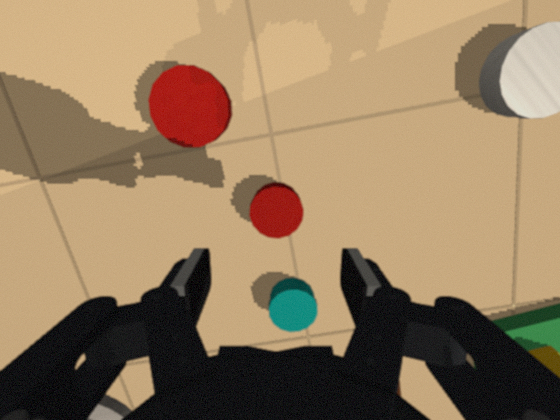

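>>> {"method": "jog_arm", "body": {
  "plan": [
    [-0.001,0.0005,-0.02,0,0,0],
    [0,0,-0.025,0,0,0],
    [0,0,-0.02,0,0,0],
    [0,0,-0.015,0,0,0],
    [0,0,-0.009,0,0,0],
    [0,0,-0.006,0,0,0],
    [0,0,-0.003,0,0,0],
    [0,0,0,0,0,0],
    [0,0,0,0,0,0],
    [0,0,0,0,0,0]
  ]
}}

```text
clock: 30.05
tcp_pos: [0.4261, -0.0064, 0.0023]
orientation: [0.001, 0.09, 0.996, -0.0]
wrist_force: [-0.2, 0.0, -0.1]
finger_gap: 0.0638
```

>>> {"method": "jog_arm", "body": {
  "plan": [
    [0,0,0,0,0,0],
    [0,0,0,0,0,0],
    [0,0,0,0,0,0],
    [0,0,0,0,0,0],
    [0,0,0,0,0,0],
    [0,0,0,0,0,0],
    [0,0,0.01,0,0,0],
    [0,0,0.02,0,0,0],
    [0,0,0.03,0,0,0],
    [0,0,0.03,0,0,0]
  ],
  "hand": 0,
  "force": 25
}}

```text
clock: 31.05
tcp_pos: [0.4249, -0.0062, 0.0929]
orientation: [-0.001, 0.09, 0.996, 0.0]
wrist_force: [1.0, 0.8, -0.7]
finger_gap: 0.0411
```

>>> {"method": "jog_arm", "body": {
  "plan": [
    [0.0215,-0.0242,0.002,0,0,0],
    [0.0215,-0.0242,0.002,0,0,0],
    [0.0215,-0.0242,0.002,0,0,0],
    [0.0215,-0.0242,0.002,0,0,0],
    [0.0215,-0.0242,0.002,0,0,0],
    [0.0215,-0.0242,0,0,0,0],
    [0.0215,-0.0242,0,0,0,0],
    [0.0215,-0.0242,0,0,0,0],
    [0.0215,-0.0242,0,0,0,0],
    [0.0215,-0.0242,0,0,0,0]
  ]
}}

```text
clock: 32.05
tcp_pos: [0.6411, -0.2492, 0.102]
orientation: [-0.0, 0.09, 0.996, 0.0]
wrist_force: [-0.4, -0.2, -0.0]
finger_gap: 0.0411
```

>>> {"method": "jog_arm", "body": {
  "plan": [
    [0,0,-0.005,0,0,0],
    [0,0,-0.005,0,0,0],
    [0,0,-0.005,0,0,0],
    [0,0,0,0,0,0],
    [0,0,0,0,0,0],
    [0,0,0,0,0,0],
    [0,0,0,0,0,0],
    [0,0,0,0,0,0],
    [0,0,0,0,0,0],
    [0,0,0,0,0,0]
  ]
}}

```text
clock: 33.05
tcp_pos: [0.6406, -0.2483, 0.0869]
orientation: [0.0, 0.09, 0.996, 0.0]
wrist_force: [0.4, 0.1, 0.0]
finger_gap: 0.0413
```

```bash
python3 look.py w19
```

```text
t 33.05 tcp [ 0.6406 -0.2483  0.0869] jaw deg 79.64 z [ 0.  0. -1.] gap 0.0413 F [0.4 0.1 0. ]
px of tcp [[275. 259.]] below [[275. 209.]]
```

View pics/w19.png

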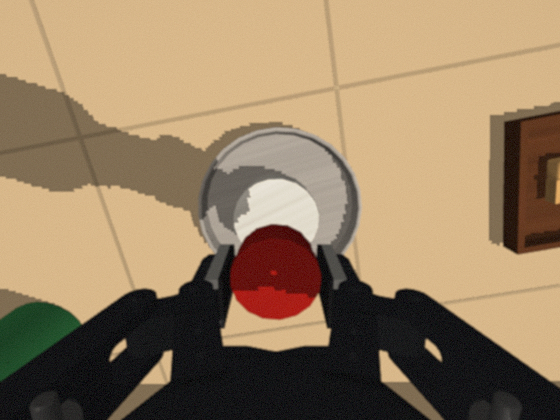

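Run:
```python
from circ import *
circ("w19","red",.1066,(200,200,340,340))
im=cv2.imread("pics/w19.png");cal=dict(np.load("pics/w19.npz"))
print(cast(cal,[(230,272),(321.5,272)],.1066).round(4), cast(cal,[(275,319)],.1066).round(4))
print(cast(cal,[(234,215),(320,215)],.028).round(4),cast(cal,[(277,178.5)],.028).round(4))
```

```text
w19 red ellipse [ 638.9 -248. ] [40.8 45.9] circ [ 638.4 -248. ] 23.2 px [275.22878229 273.35424354]
[[ 0.6336 -0.2676]
 [ 0.6411 -0.2272]] [[ 0.6615 -0.2522]]
[[ 0.631  -0.2756]
 [ 0.6419 -0.2168]] [[ 0.6111 -0.2416]]
```

>>> {"method": "jog_arm", "body": {
  "plan": [
    [0.0005,0.001,-0.012,0,0,0],
    [0,0,-0.014,0,0,0],
    [0,0,-0.012,0,0,0],
    [0,0,-0.008,0,0,0],
    [0,0,-0.005,0,0,0],
    [0,0,-0.003,0,0,0],
    [0,0,-0.001,0,0,0],
    [0,0,-0.0004,0,0,0],
    [0,0,0,0,0,0],
    [0,0,0,0,0,0]
  ]
}}

```text
clock: 34.1
tcp_pos: [0.6414, -0.2475, 0.032]
orientation: [0.0, 0.09, 0.996, -0.0]
wrist_force: [-0.2, 0.7, -0.4]
finger_gap: 0.041
```

>>> {"method": "jog_arm", "body": {
  "plan": [
    [0,0,0,0,0,0],
    [0,0,0,0,0,0],
    [0,0,0,0,0,0],
    [0,0,0,0,0,0],
    [0,0,0.01,0,0,0],
    [0,0,0.03,0,0,0],
    [0,0,0.03,0,0,0],
    [0,0,0.03,0,0,0],
    [0,0,0.01,0,0,0],
    [0,0,0,0,0,0]
  ],
  "hand": 0.7
}}

```text
clock: 35.1
tcp_pos: [0.6424, -0.248, 0.1441]
orientation: [0.002, 0.09, 0.996, -0.001]
wrist_force: [0.5, -0.4, -0.5]
finger_gap: 0.0601
```

>>> {"method": "jog_arm", "body": {
  "plan": [
    [-0.03,0.03,0.01,0,0,0],
    [-0.03,0.03,0.01,0,0,0],
    [-0.03,0.03,0.01,0,0,0],
    [-0.03,0.03,0.01,0,0,0],
    [-0.03,0.03,0.01,0,0,0],
    [-0.03,0.03,0.01,0,0,0],
    [0,0,0,0,0,0],
    [0,0,0,0,0,0],
    [0,0,0,0,0,0],
    [0,0,0,0,0,0]
  ]
}}

```text
clock: 36.1
tcp_pos: [0.4616, -0.068, 0.2005]
orientation: [-0.001, 0.091, 0.996, 0.0]
wrist_force: [-0.1, 0.1, -0.6]
finger_gap: 0.0596
```

Run:
```python
from m import *
for n in ("top","scene"): cv2.imwrite(f"pics/{n}1.png",read_camera(n)[:,:,::-1])
im=cv2.imread("pics/top1.png")
cv2.imwrite("pics/top1c.png",cv2.resize(im[110:290,140:430],None,fx=2.7,fy=2.7,interpolation=cv2.INTER_CUBIC))
s=cv2.imread("pics/scene1.png");cv2.imwrite("pics/scene1c.png",cv2.resize(s[160:340,190:410],None,fx=3.3,fy=3.3,interpolation=cv2.INTER_CUBIC))
measure(im,calibration("top"),[("red","red",(350,125,412,190),.05),("bigtop","white",(350,125,412,190),.028)])
```

```text
red rect c [ 652.9 -248.3] size [16.3 34.4] long-axis deg 95.2 circ [ 648.7 -248.7] 17.2 centroid [ 652.4 -247.9]
bigtop rect c [ 668.4 -238.1] size [22.5 30.5] long-axis deg 105.7 circ [ 668.1 -238.4] 17.3 centroid [ 670.3 -236.5]
```

View pics/top1c.png

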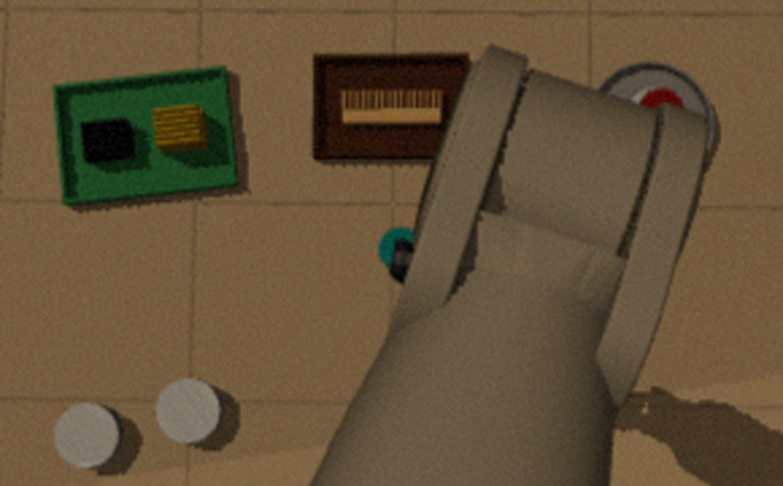

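View pics/scene1c.png

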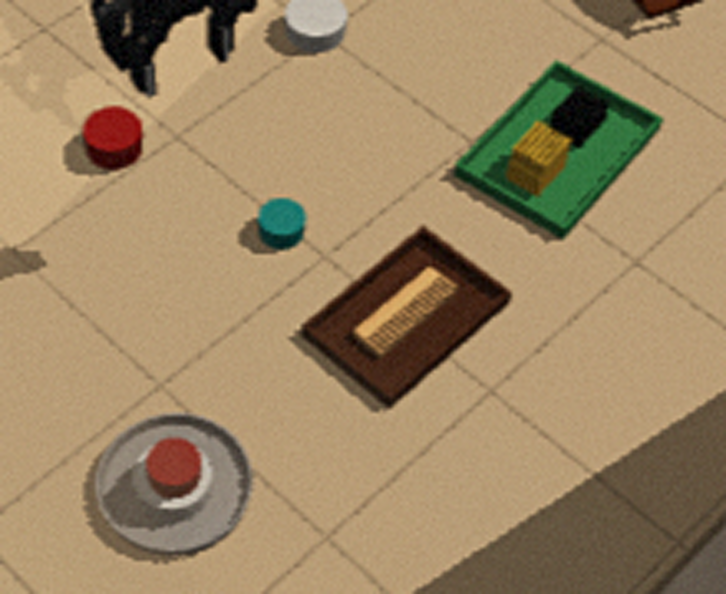

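>>> {"method": "jog_arm", "body": {
  "plan": [
    [0,0.035,0,0,0,0],
    [0,0.035,0,0,0,0],
    [0,0.035,0,0,0,0],
    [0,0.035,0,0,0,0],
    [0,0.035,0,0,0,0],
    [0,0.035,0,0,0,0],
    [0,0.02,0,0,0,0],
    [0,0,0,0,0,0],
    [0,0,0,0,0,0],
    [0,0,0,0,0,0]
  ]
}}

```text
clock: 37.2
tcp_pos: [0.4613, 0.1617, 0.2011]
orientation: [-0.0, 0.091, 0.996, -0.0]
wrist_force: [0.4, 0.2, 0.4]
finger_gap: 0.06
```

Run:
```python
from m import *
im=read_camera("top")[:,:,::-1].copy();cv2.imwrite("pics/top2.png",im)
print(get_state()["clock"])
b=measure(im,calibration("top"),[("red","red",(350,125,412,190),.05),("bigtop","white",(350,125,412,190),.028),("dish","steel",(350,125,412,190),.007)])
cv2.imwrite("pics/top2c.png",cv2.resize(b[480:780,1390:1660],None,fx=1.9,fy=1.9))
```

```text
37.25
red rect c [ 640.2 -247.3] size [38.8 42.2] long-axis deg 134.3 circ [ 640.8 -246.7] 21.5 centroid [ 640.4 -247.3]
bigtop rect c [ 632.2 -240. ] size [ 91.5 104.3] long-axis deg 162.7 circ [ 631.7 -240.6] 52.4 centroid [ 632.4 -228.4]
dish rect c [ 639.  -247.4] size [119.4 119.8] long-axis deg 90.5 circ [ 639.1 -247.5] 61.0 centroid [ 638.9 -247.4]
```

View pics/top2c.png

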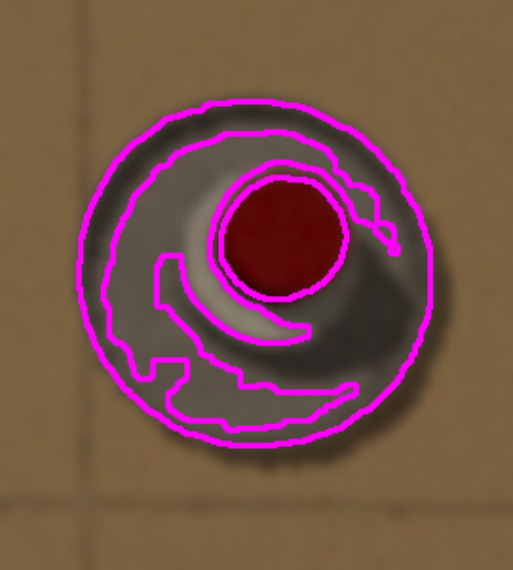

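View pics/top2.png

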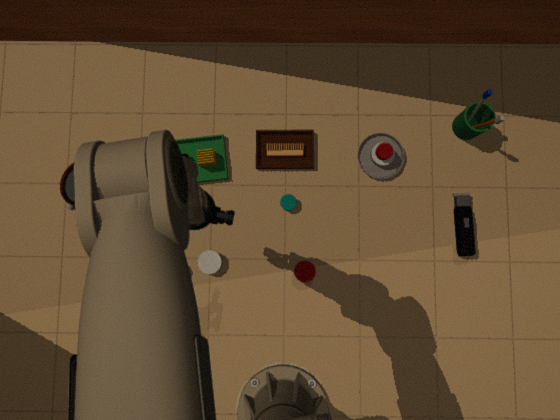

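```bash
python3 -c "
from workcell import *
print(hand_in()); print(get_state()['clock'])"
```

```text
the job is handed in; nothing more can be done
None
the job is handed in; nothing more can be done
```

The job is done and was handed in at about 37 s.

I put both guards next to each other in the green tray, not stacked. The comb then went lengthwise into the dark wooden tray. The farthest of the three bare-metal tins went into the steel dish, and the smaller red tin went on top of it. The trimmer and mirror were not touched, and neither were the look-alike tins.

**Last checks:**
- **Trays:** the wrist pictures, taken just after each release and again in the final scene view, show the guards and comb flat and clear of the rims.
- **Tin stack:** the red tin measured (0.6405, -0.2473) from above. The big tin was measured from the wrist camera at (0.641, -0.2476) before stacking, so the two are within about 1 mm of centred, and within about 2 mm of the dish centre.
- **Forces:** the largest force I saw was about 9 N, when the short guard touched the tray floor.

**One check failed:** measuring the big tin under the red one in the last top view did not work, because the colour mask ran into the dish. The centring figure therefore relies on the earlier wrist measurement. The arm also hid part of the green tray in that last picture, so the earlier scene view is what confirms the guards.

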